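Seat the block on its parallels in the vise

ROBOT

A 6-joint arm with a two-finger parallel gripper is mounted at the origin on the work surface. World frame = base frame: x ahead of the robot, y to its left, z up, the work surface at z = 0. Lengths are in mm, angles in degrees, forces in N, time in s.
With the tool pointing down it reaches from about 300 to 850 mm from the base axis. Payload 4.2 kg.
Tool frame: the origin (TCP) lies midway between the tips of the shut fingers; the grasp point (between the pads) lies 19 mm behind it (env.grip_depth is the distance from the TCP to the grasp point, in mm); z points along the fingers, y is the line along which they close (so a half turn about z gives the same grasp; the last joint's range is limited). The gripper opens to 91 mm and grips with 3 to 60 N. Pads are 32 mm wide; open, the fingers measure 118 mm over their backs; the gripper's body (76 mm by 178 mm) begins 60 mm behind the grasp point.
Start: joints at [-67.151, 18.312, 89.639, -0, 72.044, -1.146], TCP at [233.837, -525.322, 213.976] pointing down, gripper open.
Joint ranges: [-177.97, 177.97], [-48.28, 115.42], [12.27, 149.76], [-77.06, 257.06], [2.81, 150.46], [-146.56, 146.56]. Speed limits (degrees/s): [147.25, 147.25, 180, 180, 180, 180].

INTERFACE

Orientations are given as [roll, pitch, yaw] about the fixed x, y, z axes, in that order (R = Rz(yaw) Ry(pitch) Rx(roll)).
In Python, from workcell import env, eyes gives the robot as it stands.
- The arm moves only by the tool send_rows, never from a script. Its argument "motion" is a list of rows, each a list of 7 numbers: the shift along the world's x, y, z normalised to -1 to 1, where 1 is 0.5 m, then the turn, a rotation vector about the world's x, y, z normalised to -1 to 1, where 1 is 60 degrees, then the opening, from -1 (shut) to 1 (fully open). A call has 1 to 20 rows; each row is the pose to reach, as a shift and turn from the pose commanded when the call began; what a row does not reach only later rows make up. A row lasts 1/8 s, in which the tool goes at most 62.5 mm and 10.7 degrees, less where a joint would pass 70% of its speed; a pose out of reach is approached as far as the arm can. A call with a number of a shift or a turn outside -1 to 1 is refused whole. A call with a gripper value outside its range is refused whole. The fingers move at their own pace and stop on an object; "squeeze" is the grip in N (left out, the last holds). Time passes only in rows, so rows that repeat a pose let the fingers close. It gives the time, the measured TCP pose, the force, the opening and the grip force at its end, in the units of the state.
- env.state(): the state, without advancing time (a new reading comes with each control period).
- eyes.grab_frame(name): name is "scene" or "top"; returns a dict with "pixels" (384x512x3 uint8, red, green, blue), "depth" (384x512 float32, mm along the optical axis (not along the pixel's ray), 0 where there is no reading), "fx", "fy", "cx", "cy" (pixels), "R" (3x3) and "t" (3): a world point X has camera coordinates R X + t. Camera axes: x right, y down, z forward; pixel columns grow to the right and rows downward; lengths in mm; the calibration is good to about 2 mm. A picture is of the moment at which its call begins.
- env.job_done(): hands the job in; it is judged then, once.
The state is a dict: "time_s": time; "qpos": joint angles; "qvel": joint speeds; "effort": joint torques, N m; "ee_pos": TCP position; "ee_rot": TCP orientation; "force": force on the tool from outside, world axes, zero at the start; "torque": the same for the moment, N m; "gripper_width": finger opening in mm; "gripper_force": force on a finger pad.
Only numpy, scipy, OpenCV 4.12 (cv2) and the standard library are available. Lean on these libraries where they do the work, as an engineer would, in place of code of your own. Each camera call takes 0.05 s, during which the arm holds its last target. There are 200 camera calls.

TASK

In the blue vise one of the two steel parallels under the aluminium block has crept out: slide it back in until it meets the red stop. Then press or tap the block down on its two orange end patches until it sits level and tight on both parallels, so that neither parallel can slide any more; push firmly but never harder than about 40 newtons, and leave the paint pots and the screwdriver alone.

Things in the scene. Friction and masses are not known exactly. Their poses are not given: they have to be found in the camera images.
- vise: Blue vise fixed to the bench, already tightened. Origin: under its middle, at bench height; x from the screw (robot side) to the fixed jaw, y along the jaws, z up. Foot 170 (x) x 140 (y) mm, flat bed 30 mm above the origin. Jaws: y -50 to +50 mm, inner faces at x = -22 and +22, outer -58 and +58, tops 76 mm up. Screw and cross handle reach x = -145, 54 mm up. The +y end of the bed is open.
- stop_face (a point): Red stop on the vise bed at its -y end, 62 (x) x 8 (y) mm, 20 mm high. This point: middle of its inner face (looking to +y), 10 mm above the bed, at x 0, y -60, z 40 mm in the vise's frame.
- parallel_a: One of two equal loose steel bars, 10 (x) x 120 (y) x 25 mm high, 0.2 kg, on edge on the vise bed under the block, along the jaws, 16 mm either side of the middle. Origin: centre of underside; y along it. Home = touching the stop (y = 0 in the vise's frame, ends 10 mm past the jaws). One bar (either) starts 20 to 38 mm out to +y: push its end. Slides with 1 to 2 N until the block is seated.
- parallel_b: The other parallel, the same in all respects. Either one may be the one slid out, and either one may be at the near or the far jaw.
- block: Aluminium block 44 (x) x 80 (y) mm, 32 to 44 mm thick (saw-cut underside, differs each time, not measured), gripped by the jaws. Origin 16 mm below its top. Starts 4 to 19 mm above the parallels, up to 0.05 rad out of level along y. Pushed slowly with 3 to 9 N it slips down and rocks, and stays where left. Once it bears on the parallels, about 15 N on each end makes it tight; over 40 N spoils it.
- block_end_l (a point): Middle of the orange patch (40 x 20 mm) on top of the block at its +y end, 28 mm from the block's middle, on the top surface. Push down here. It starts 101 to 108 mm and ends 87 to 99 mm above the vise's origin: where it stops must be felt.
- block_end_r (a point): The same at the block's -y end.
- blue_pot: Bystander: small blue paint pot, 32 mm wide, 42 mm high; origin at its foot.
- teal_pot: Bystander: small teal paint pot, 32 mm wide, 42 mm high; origin at its foot.
- screwdriver: Bystander: screwdriver, 160 mm long, lying on the bench to the left (+y) of the vise.
Things that resemble listed ones, but are neither listed nor needed, are in the scene too. Leave any pink look-alike of the parallel_a alone.

How it is judged:
By the outcome, as a careful person would: the job done as asked, in the order asked, and still so for the second after the job is handed in, with the robot touching nothing.
It also fails if it takes over 54 s, if anything falls off the work surface, if the arm or the gripper's body presses on something with over 40 N, if the wrist force passes 120 N, or if a joint passes its speed limit or range.

## Working session

There is one attempt and no reset: what is moved stays moved. The work goes in short steps, Python scripts to look and compute and a tool call to move; the robot and the scene stay as the last step left them, time stands still between calls to the robot, and variables do not carry over. Pictures are saved under pics/ and viewed, at most 10 in all, crops included, and the job is handed in when it is done.

Besides the shell and the picture viewer there is one more tool, called after "Call:" as a command line: name --pt "numbers of a row" for each row, then --argument value for the rest. send_rows: Moves the arm, as the interface text tells. Its arguments: {"type":"object","properties":{"motion":{"type":"array"},"squeeze":{"type":"number"}},"required":["motion"]}

```bash
ls; mkdir -p pics; cat > h.py <<'E'
import numpy as np, cv2
from workcell import env, eyes
def grab(n):
    f=eyes.grab_frame(n); np.savez(f'{n}.npz',**{k:np.array(v) for k,v in f.items()}); return f
def pts(f):
    v,u=np.mgrid[0:384,0:512]; d=f['depth']
    P=np.stack([(u-f['cx'])/f['fx']*d,(v-f['cy'])/f['fy']*d,d],-1)
    return (P-np.array(f['t']))@np.array(f['R'])
def onplane(f,u,v,z):
    R=np.array(f['R']);c=-R.T@np.array(f['t']);r=R.T@np.array([(u-f['cx'])/f['fx'],(v-f['cy'])/f['fy'],1.])
    return c+r*(z-c[2])/r[2]
E
python3 - <<'E'
from h import *
a=grab('scene');b=grab('top')
cv2.imwrite('pics/scene.png',a['pixels'][...,::-1]);cv2.imwrite('pics/top.png',b['pixels'][...,::-1])
for f in(a,b): print(f['fx'],np.round(-np.array(f['R']).T@np.array(f['t'])),np.round(f['R'],2).tolist())
print(env.state())
E
```

```text
pics
403.4922056884972 [1095.   68.  680.] [[-0.1, 1.0, 0.01], [0.79, 0.08, -0.61], [-0.61, -0.05, -0.79]]
387.9022093951105 [605.  26. 934.] [[0.01, -1.0, 0.01], [-1.0, -0.01, -0.04], [0.04, -0.01, -1.0]]
{'time_s': 0.1, 'qpos': array([-6.71502652e+01,  1.83487467e+01,  8.96989800e+01, -1.97961472e-03,
        7.20419310e+01, -1.14830710e+00]), 'qvel': array([-0.04730487, -0.00570807, -0.09390958, -0.04987039,  0.03337266,
        0.05040608]), 'effort': array([ 8.92663411e-04, -4.13332665e+01, -2.32509238e+01,  7.29510491e-02,
        4.22139012e-02, -6.89506965e-05]), 'ee_pos': array([ 233.65506182, -524.90891328,  213.19958462]), 'ee_rot': array([-1.79910323e+02,  8.50627182e-05,  2.39986538e+01]), 'force': array([0.28601982, 0.19917302, 0.40579189]), 'torque': array([ 0.02396739, -0.02464823,  0.0671165 ]), 'gripper_force': 0.0, 'gripper_width': 91.45609142324263}
```

View pics/scene.png

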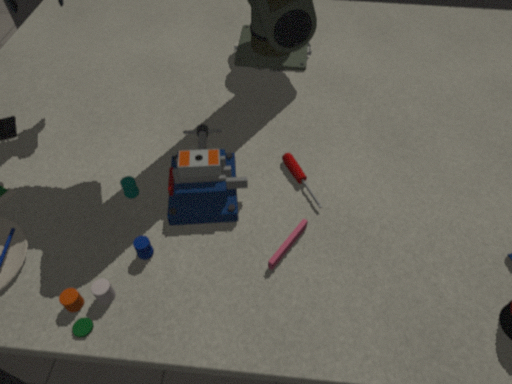

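View pics/top.png

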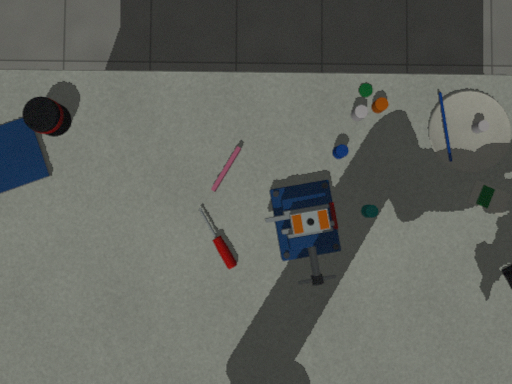

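Scene: the vise is at about (203,185), with orange patches at (184,158) and (214,157). A steel bar sticks out at +y (237,183). The blue pot is at (143,247), the teal pot at (130,187) and the screwdriver at (300,175). The pink bar at (288,243) is the look-alike, so I leave it alone. Next I take a crop and measure.

```bash
python3 - <<'E'
from h import *
a=dict(np.load('scene.npz'));b=dict(np.load('top.npz'))
A=cv2.resize(a['pixels'][125:230,160:260],(400,420),interpolation=cv2.INTER_CUBIC)
B=cv2.resize(b['pixels'][175:275,255:350],(399,420),interpolation=cv2.INTER_CUBIC)
cv2.imwrite('pics/crop.png',np.hstack([A,B])[...,::-1])
for n,f in(('scene',a),('top',b)):
    P=pts(f);h=cv2.cvtColor(f['pixels'],cv2.COLOR_RGB2HSV)
    H,S,V=h[...,0],h[...,1],h[...,2]
    m=((H>4)&(H<18)&(S>150)&(V>110)&(P[...,2]>85)&(P[...,2]<130)).astype(np.uint8)
    k,l,s,c=cv2.connectedComponentsWithStats(m)
    for i in range(1,k):
        if s[i,4]>20: print(n,'orange',s[i],c[i].round(1),np.median(P[l==i],0).round(1),P[l==i][:,2].std().round(1),onplane(f,*c[i],105).round(1))
    m=((H>105)&(H<125)&(S>120)&(P[...,2]>20)&(P[...,2]<85)&(abs(P[...,1]+70)<150)).astype(np.uint8)
    m2=((S<70)&(P[...,2]>40)&(P[...,2]<70)&(abs(P[...,1])<150)).astype(np.uint8)
    k,l,s,c=cv2.connectedComponentsWithStats(m2)
    for i in range(1,k):
        if s[i,4]>15:
            q=P[l==i];print(n,'grey',s[i],c[i].round(1),np.median(q,0).round(1),q.min(0).round(),q.max(0).round())
    # vise foot outline (blue)
    m=((H>100)&(H<125)&(S>130)&(P[...,0]>350)&(P[...,0]<800)&(abs(P[...,1]+70)<130)).astype(np.uint8)
    q=P[(m>0)&(P[...,2]>15)&(P[...,2]<90)]; print(n,'blue',q.min(0).round(),q.max(0).round())
E
```

```text
scene orange [180 151   9  15 129] [184.  157.9] [ 568.9 -129.3  104.1] 1.0 [ 570.5 -128.9  105. ]
scene orange [209 150   9  14 125] [213.  156.6] [559.6 -73.8 103.6] 1.0 [560.9 -73.5 105. ]
scene grey [250  24  20  23  95] [258.   36.4] [ 54.1 -38.   63. ] [ -2. -67.  41.] [72. -6. 70.]
scene grey [191 125  31  25 305] [203.3 135.5] [ 445.1 -118.5   54.5] [ 423. -150.   43.] [497. -83.  63.]
scene grey [220 157  11  18 115] [224.6 167.5] [541.2 -58.3  52.6] [516. -67.  40.] [549. -45.  69.]
scene grey [175 177  73  10 247] [225.1 181.1] [574.2 -37.4  52.7] [ 561. -145.   40.] [604.  -7.  70.]
scene blue [ 480. -198.   15.] [744. -21.  72.]
top orange [318 210  11  19 153] [323.  219.1] [ 570.  -128.   105.5] 1.5 [ 569.9 -128.1  105. ]
top orange [292 215  11  18 149] [297.1 223.6] [559.3 -72.7 104.5] 1.5 [559.9 -72.9 105. ]
top grey [265 213  24  10 114] [276.4 218.3] [569.4 -32.   54. ] [560. -59.  41.] [581.  -6.  62.]
top grey [281 228  11   9  57] [286.6 231.3] [540.1 -55.6  53.7] [529. -65.  43.] [547. -42.  67.]
top grey [298 246  31  40 404] [314.  269.2] [ 448.9 -116.7   56.6] [ 421. -149.   41.] [508. -81.  64.]
top blue [ 473. -196.   15.] [739. -18.  74.]
```

View pics/crop.png

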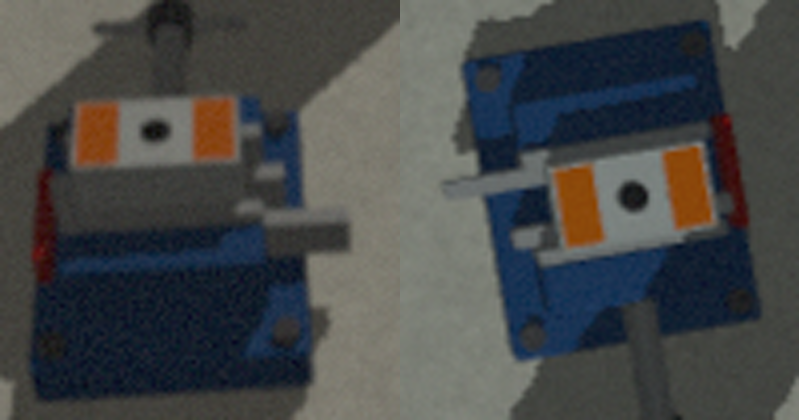

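```bash
python3 - <<'E'
from h import *
b=dict(np.load('top.npz'));a=dict(np.load('scene.npz'))
o=np.array([564.7,-100.8]);th=np.radians(9.75);R2=np.array([[np.cos(th),-np.sin(th)],[np.sin(th),np.cos(th)]])
for n,f in(('top',b),('scene',a)):
    P=pts(f);q=(P[...,:2]-o)@R2;h=cv2.cvtColor(f['pixels'],cv2.COLOR_RGB2HSV);H,S,V=[h[...,i] for i in range(3)]
    top=(abs(P[...,2]-55)<6)&(S<90)
    for s in(-1,1):
        m=top&(abs(q[...,0]-16*s)<7)&(q[...,1]>42)&(q[...,1]<130)
        v=q[m];print(n,s,m.sum(),np.median(v[:,0]).round(1),np.percentile(v[:,1],[2,50,98]).round(1))
    m=((H<6)|(H>172))&(S>130)&(abs(q[...,0])<35)&(q[...,1]<-50)&(q[...,1]>-90)
    print('red',m.sum(),np.percentile(q[m],[2,50,98],axis=0).round(1).tolist(),np.median(P[m][:,2]))
    for s in(-1,1):
        m=(P[...,2]>85)&(P[...,2]<125)&(abs(q[...,0])<18)&(abs(q[...,1]-28*s)<9);print('z',s,P[m][:,2].mean().round(1))
    m=(P[...,2]>85)&(P[...,2]<125)&(abs(q[...,0])<40)&(abs(q[...,1])<70);print(np.percentile(q[m],[1,99],axis=0).round(1).tolist())
    m=(H>100)&(H<125)&(S>120)&(abs(P[...,2]-30)<5)&(abs(q[...,0])<110)&(abs(q[...,1])<90);print('bed',np.percentile(q[m],[.5,99.5],axis=0).round(1).tolist())
def mv(x,y): return (o+R2@[x,y]).round(1)
print(mv(16,120),mv(16,73.5),mv(0,28),mv(0,-28))
E
```

```text
top -1 36 -16.0 [43.2 51.1 60.5]
top 1 105 15.4 [43.1 67.8 92.9]
red 96 [[-28.1, -66.8], [3.7, -62.8], [29.9, -58.9]] 48.64365672269038
z -1 105.5
z 1 104.6
[[-21.6, -38.1], [21.8, 40.9]]
bed [[-82.9, -67.7], [83.7, 69.3]]
scene -1 45 -16.9 [43.4 48.5 58.4]
scene 1 102 17.6 [49.4 70.7 90.3]
red 86 [[-24.0, -67.6], [14.1, -64.2], [32.6, -60.5]] 47.45759898192901
z -1 104.1
z 1 103.6
[[-20.6, -39.9], [24.6, 39.0]]
bed [[-69.2, -67.7], [87.1, 67.0]]
[560.1  20.2] [568.  -25.7] [560.  -73.2] [ 569.4 -128.4]
```

Call:
send_rows --pt "0.6 0.96 0 0 0 -0.2375 -1" --pt "0.6 0.96 0 0 0 -0.2375 -1" --pt "0.6 0.96 0 0 0 -0.2375 -1" --pt "0.6 0.96 0 0 0 -0.2375 -1" --pt "0.6 0.96 0 0 0 -0.2375 -1" --pt "0.6 0.96 0 0 0 -0.2375 -1" --pt "0.6 0.96 0 0 0 -0.2375 -1" --pt "0.6 0.96 0 0 0 -0.2375 -1" --pt "0.6 0.96 0 0 0 -0.2375 -1" --pt "0.6 0.96 0 0 0 -0.2375 -1" --pt "0.6 0.96 0 0 0 -0.2375 -1" --pt "0.6 0.96 0 0 0 -0.2375 -1"

```text
time_s: 1.6
ee_pos: [533.0, -46.5, 213.8]
ee_rot: [180.0, 0.0, 9.7]
force: [0.5, -0.6, -0.6]
gripper_width: 0.8
gripper_force: 0.0
```

Call:
send_rows --pt "0.0524 0.131 0 0 0 0 -1" --pt "0.0524 0.131 0 0 0 0 -1" --pt "0.0524 0.131 -0.1 0 0 0 -1" --pt "0.0524 0.131 -0.2 0 0 0 -1" --pt "0.0524 0.131 -0.3 0 0 0 -1" --pt "0.0524 0.131 -0.348 0 0 0 -1" --pt "0.0524 0.131 -0.348 0 0 0 -1" --pt "0.0524 0.131 -0.348 0 0 0 -1"

```text
time_s: 2.6
ee_pos: [560.8, 19.3, 41.3]
ee_rot: [180.0, -0.1, 9.7]
force: [0.2, -0.1, 0.6]
gripper_width: 0.6
gripper_force: 0.0
```

```bash
python3 - <<'E'
from h import *
a=grab('scene');b=grab('top')
A=cv2.resize(a['pixels'][105:230,160:280],(400,420),interpolation=cv2.INTER_CUBIC)
B=cv2.resize(b['pixels'][165:275,235:350],(399,420),interpolation=cv2.INTER_CUBIC)
cv2.imwrite('pics/c2.png',np.hstack([A,B])[...,::-1])
s=env.state();print(s['ee_pos'],s['force'])
E
```

```text
[561.14930812  19.70654656  41.66924655] [0.18152424 0.60318275 0.73154327]
```

View pics/c2.png

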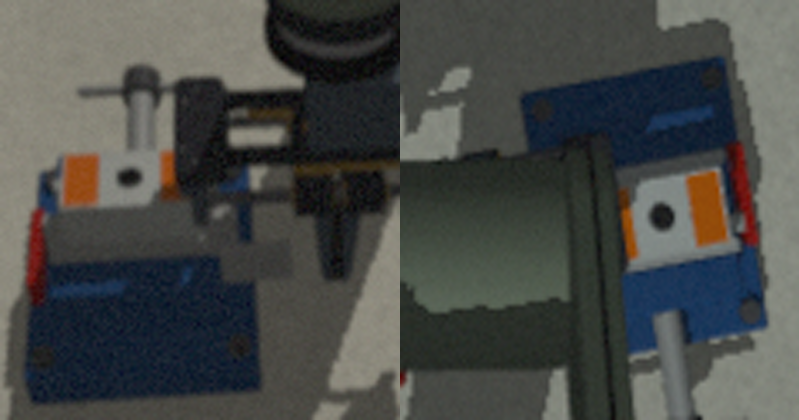

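Call:
send_rows --pt "0.0041 -0.0237 0.01 0 0 0 -1" --pt "0.0041 -0.0237 0.01 0 0 0 -1" --pt "0.0054 -0.0316 0.01 0 0 0 -1" --pt "0.0068 -0.0394 0.01 0 0 0 -1" --pt "0.0081 -0.0473 0.01 0 0 0 -1" --pt "0.0095 -0.0552 0.01 0 0 0 -1" --pt "0.0108 -0.0631 0.01 0 0 0 -1" --pt "0.0122 -0.071 0.01 0 0 0 -1" --pt "0.0122 -0.071 0.01 0 0 0 -1"

```text
time_s: 3.82
ee_pos: [566.2, -15.9, 44.9]
ee_rot: [180.0, 0.0, 9.7]
force: [-0.7, -0.2, 0.3]
gripper_width: 0.5
gripper_force: 0.0
```

```bash
cat > bar.py <<'E'
from h import *
import sys
b=grab('top');a=grab('scene')
o=np.array([564.7,-100.8]);th=np.radians(9.75);R2=np.array([[np.cos(th),-np.sin(th)],[np.sin(th),np.cos(th)]])
s=env.state();print('tcp vise',((s['ee_pos'][:2]-o)@R2).round(1),s['ee_pos'].round(1),s['force'].round(1))
A=cv2.resize(a['pixels'][135:215,170:270],(640,512),interpolation=cv2.INTER_CUBIC)
cv2.imwrite(sys.argv[1],A[...,::-1])
for n,f in(('top',b),('scene',a)):
    P=pts(f);q=(P[...,:2]-o)@R2;h=cv2.cvtColor(f['pixels'],cv2.COLOR_RGB2HSV);S=h[...,1]
    for s in(-1,1):
        m=(abs(P[...,2]-55)<6)&(S<90)&(abs(q[...,0]-16*s)<7)&(q[...,1]>42)&(q[...,1]<130)
        if m.sum()>3: print(n,s,m.sum(),np.percentile(q[m][:,1],[2,50,98]).round(1))
    for s in(-1,1):
        m=(P[...,2]>80)&(P[...,2]<112)&(abs(q[...,0])<18)&(abs(q[...,1]-28*s)<9)
        if m.sum()>3:print(n,'z',s,m.sum(),P[m][:,2].mean().round(1))
E
python3 bar.py pics/c3.png
```

```text
tcp vise [15.7 83.6] [566.  -15.7  44.7] [-0.3 -0.1 -0.3]
top z -1 58 105.4
scene -1 36 [43.6 47.9 55.4]
scene 1 55 [49.3 61.3 71.7]
scene z -1 126 104.0
scene z 1 57 103.3
```

View pics/c3.png

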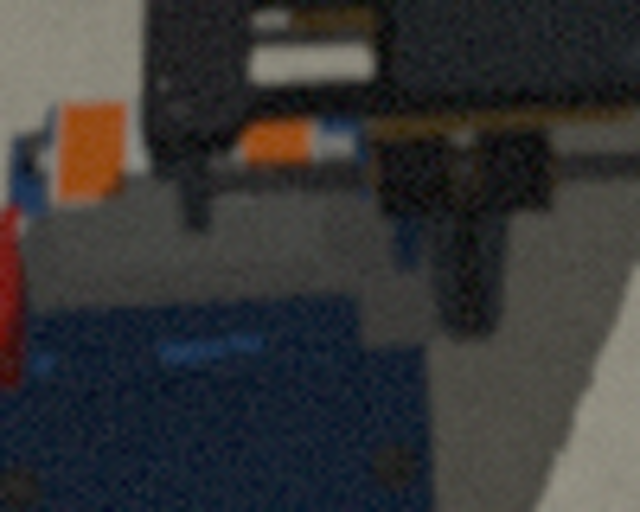

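Call:
send_rows --pt "0.0007 -0.0039 0 0 0 0 -1" --pt "0.0014 -0.0079 0 0 0 0 -1" --pt "0.002 -0.0118 0 0 0 0 -1" --pt "0.0027 -0.0158 0 0 0 0 -1" --pt "0.003 -0.0177 0 0 0 0 -1" --pt "0.003 -0.0177 0 0 0 0 -1"

```text
time_s: 4.68
ee_pos: [567.7, -24.4, 45.0]
ee_rot: [180.0, -0.0, 9.7]
force: [-0.3, 0.8, -0.4]
gripper_width: 0.4
gripper_force: 0.1
```

Call:
send_rows --pt "0.0003 -0.002 0 0 0 0 -1" --pt "0.0003 -0.002 0 0 0 0 -1" --pt "0.0007 -0.0039 0 0 0 0 -1" --pt "0.0007 -0.0039 0 0 0 0 -1"

```text
time_s: 5.18
ee_pos: [568.0, -26.2, 45.0]
ee_rot: [180.0, -0.0, 9.7]
force: [-0.3, 1.5, -0.0]
gripper_width: 0.6
gripper_force: 0.4
```

```bash
python3 bar.py pics/c4.png
```

```text
tcp vise [15.9 73. ] [568.  -26.1  45. ] [ 0.6  1.6 -0.1]
scene -1 8 [43.5 48.8 55.7]
scene 1 28 [49.3 55.3 60.5]
scene z -1 83 104.3
scene z 1 56 103.5
```

Call:
send_rows --pt "0.0003 -0.002 0 0 0 0 -1" --pt "0.0003 -0.002 0 0 0 0 -1" --pt "0.0003 -0.002 0 0 0 0 -1"

```text
time_s: 5.65
ee_pos: [568.2, -27.2, 45.0]
ee_rot: [180.0, -0.0, 9.7]
force: [0.2, 1.0, 0.5]
gripper_width: 0.5
gripper_force: 0.4
```

Call:
send_rows --pt "0.0003 -0.002 0 0 0 0 -1" --pt "0.0003 -0.002 0 0 0 0 -1" --pt "0.0003 -0.002 0 0 0 0 -1"

```text
time_s: 6.02
ee_pos: [568.3, -28.2, 45.0]
ee_rot: [180.0, -0.0, 9.7]
force: [0.6, 1.0, 1.0]
gripper_width: 0.6
gripper_force: 0.4
```

Call:
send_rows --pt "0.0003 -0.002 0 0 0 0 -1" --pt "0.0003 -0.002 0 0 0 0 -1" --pt "0.0003 -0.002 0 0 0 0 -1"

```text
time_s: 6.4
ee_pos: [568.5, -29.2, 45.0]
ee_rot: [180.0, -0.0, 9.7]
force: [-0.2, 0.4, -0.3]
gripper_width: 0.6
gripper_force: 0.4
```

Call:
send_rows --pt "0.0003 -0.002 0 0 0 0 -1" --pt "0.0003 -0.002 0 0 0 0 -1" --pt "0.0003 -0.002 0 0 0 0 -1"

```text
time_s: 6.78
ee_pos: [568.6, -30.1, 45.0]
ee_rot: [180.0, 0.0, 9.7]
force: [-0.3, 1.8, 1.3]
gripper_width: 0.4
gripper_force: 0.6
```

Call:
send_rows --pt "0.0003 -0.002 0 0 0 0 -1" --pt "0.0003 -0.002 0 0 0 0 -1" --pt "0.0003 -0.002 0 0 0 0 -1"

```text
time_s: 7.15
ee_pos: [568.6, -30.3, 45.0]
ee_rot: [-179.9, 0.0, 9.7]
force: [-0.3, 4.9, 1.5]
gripper_width: 0.4
gripper_force: 2.6
```

```bash
python3 bar.py pics/c5.png
```

```text
tcp vise [15.7 68.8] [568.5 -30.3  45. ] [-0.4  4.7 -0.2]
scene -1 6 [43.9 46.8 51.7]
scene 1 19 [49.2 53.2 56.7]
scene z -1 54 104.3
scene z 1 57 103.4
```

View pics/c5.png

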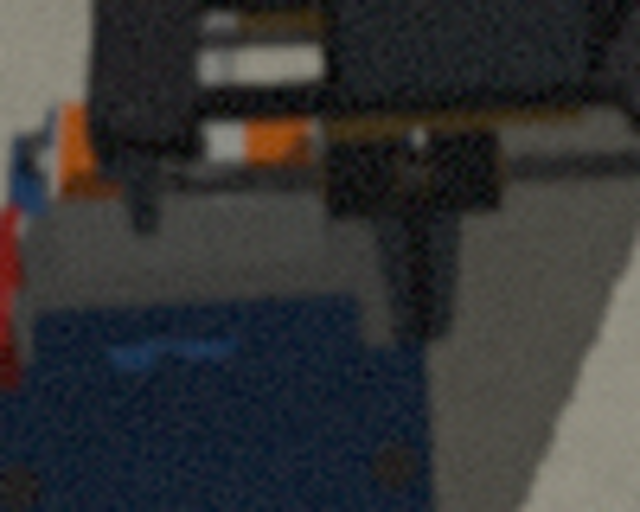

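Force rises and the motion stalls, so the bar has met the stop. I push a little more to confirm, then back off and lift.

Call:
send_rows --pt "0.0003 -0.002 0 0 0 0 -1" --pt "0.0003 -0.002 0 0 0 0 -1" --pt "0.0003 -0.002 0 0 0 0 -1"

```text
time_s: 7.62
ee_pos: [568.5, -30.4, 45.0]
ee_rot: [-179.8, 0.0, 9.7]
force: [-0.8, 9.1, 1.2]
gripper_width: 0.7
gripper_force: 4.1
```

Call:
send_rows --pt "-0.005 0.03 0 0 0 0 -1" --pt "-0.005 0.03 0 0 0 0 -1" --pt "-0.005 0.03 0.1 0 0 0 -1" --pt "-0.005 0.03 0.16 0 0 0 -1" --pt "-0.005 0.03 0.16 0 0 0 -1" --pt "-0.005 0.03 0.16 0 0 0 -1"

```text
time_s: 8.38
ee_pos: [565.6, -17.4, 124.0]
ee_rot: [180.0, 0.1, 9.7]
force: [-0.2, -0.3, -0.0]
gripper_width: 0.6
gripper_force: 0.0
```

```bash
python3 bar.py pics/c6.png
```

```text
tcp vise [14.8 82.2] [565.3 -17.2 123.4] [-0.3 -0.5 -0.2]
scene -1 51 [42.3 49.9 58.3]
scene 1 24 [49.3 53.4 57.6]
scene z -1 126 104.2
scene z 1 124 103.4
```

Call:
send_rows --pt "-0.0112 -0.1116 0 0 0 0 -1" --pt "-0.0112 -0.1116 0 0 0 0 -1" --pt "-0.0112 -0.1116 -0.03 0 0 0 -1" --pt "-0.0112 -0.1116 -0.034 0 0 0 -1" --pt "-0.0112 -0.1116 -0.038 0 0 0 -1" --pt "-0.0112 -0.1116 -0.042 0 0 0 -1" --pt "-0.0112 -0.1116 -0.046 0 0 0 -1" --pt "-0.0112 -0.1116 -0.046 0 0 0 -1"

```text
time_s: 9.48
ee_pos: [561.3, -73.1, 101.9]
ee_rot: [179.9, -0.1, 9.8]
force: [0.1, 0.4, 1.5]
gripper_width: 0.5
gripper_force: 0.3
```

Call:
send_rows --pt "0 0 -0.002 0 0 0 -1" --pt "0 0 -0.004 0 0 0 -1" --pt "0 0 -0.006 0 0 0 -1" --pt "0 0 -0.006 0 0 0 -1"

```text
time_s: 9.98
ee_pos: [561.3, -73.1, 99.0]
ee_rot: [180.0, -0.1, 9.7]
force: [1.0, 0.5, 1.9]
gripper_width: 0.3
gripper_force: 1.1
```

Call:
send_rows --pt "0 0 0.03 0 0 0 -1" --pt "0.0162 -0.1106 0.03 0 0 0 -1" --pt "0.0162 -0.1106 0.03 0 0 0 -1" --pt "0.0162 -0.1106 0.012 0 0 0 -1" --pt "0.0162 -0.1106 0.008 0 0 0 -1" --pt "0.0162 -0.1106 0.006 0 0 0 -1" --pt "0.0162 -0.1106 0.004 0 0 0 -1" --pt "0.0162 -0.1106 0.002 0 0 0 -1" --pt "0.0162 -0.1106 0 0 0 0 -1" --pt "0.0162 -0.1106 -0.002 0 0 0 -1" --pt "0.0162 -0.1106 -0.004 0 0 0 -1" --pt "0.0162 -0.1106 -0.004 0 0 0 -1"

```text
time_s: 11.48
ee_pos: [569.0, -128.1, 97.0]
ee_rot: [-180.0, -0.0, 9.7]
force: [0.8, 1.8, 2.6]
gripper_width: 0.5
gripper_force: 1.4
```

```bash
python3 bar.py pics/c7.png
```

```text
tcp vise [ -0.4 -27.6] [ 569.  -128.1   96.9] [-0.1  0.9  3.1]
top -1 19 [51.8 56.9 61.3]
top 1 20 [51.8 56.7 61. ]
scene -1 45 [43.7 50.  58.4]
scene 1 22 [49.4 53.5 57.6]
scene z -1 51 103.0
scene z 1 122 94.1
```

View pics/c7.png

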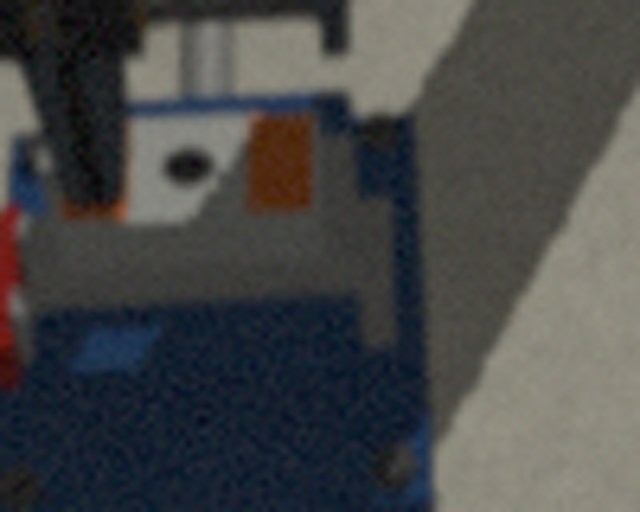

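Call:
send_rows --pt "0 0 0.03 0 0 0 -1" --pt "-0.0162 0.1106 0.03 0 0 0 -1" --pt "-0.0162 0.1106 0.03 0 0 0 -1" --pt "-0.0162 0.1106 0.006 0 0 0 -1" --pt "-0.0162 0.1106 0.002 0 0 0 -1" --pt "-0.0162 0.1106 0 0 0 0 -1" --pt "-0.0162 0.1106 -0.002 0 0 0 -1" --pt "-0.0162 0.1106 -0.004 0 0 0 -1" --pt "-0.0162 0.1106 -0.006 0 0 0 -1" --pt "-0.0162 0.1106 -0.006 0 0 0 -1"

```text
time_s: 12.82
ee_pos: [561.0, -73.1, 94.1]
ee_rot: [180.0, -0.0, 9.7]
force: [-0.9, -0.7, 3.3]
gripper_width: 0.6
gripper_force: 1.4
```

Still slipping (3 N). On to the R end.

Call:
send_rows --pt "0 0 0.03 0 0 0 -1" --pt "0.0162 -0.1106 0.03 0 0 0 -1" --pt "0.0162 -0.1106 0.03 0 0 0 -1" --pt "0.0162 -0.1106 0.012 0 0 0 -1" --pt "0.0162 -0.1106 0.006 0 0 0 -1" --pt "0.0162 -0.1106 0.004 0 0 0 -1" --pt "0.0162 -0.1106 0.002 0 0 0 -1" --pt "0.0162 -0.1106 0 0 0 0 -1" --pt "0.0162 -0.1106 -0.002 0 0 0 -1" --pt "0.0162 -0.1106 -0.004 0 0 0 -1" --pt "0.0162 -0.1106 -0.004 0 0 0 -1"

```text
time_s: 14.2
ee_pos: [569.0, -128.2, 92.0]
ee_rot: [180.0, -0.0, 9.7]
force: [0.1, 2.0, 2.3]
gripper_width: 0.6
gripper_force: 1.3
```

Call:
send_rows --pt "0 0 0.03 0 0 0 -1" --pt "-0.0162 0.1106 0.03 0 0 0 -1" --pt "-0.0162 0.1106 0.03 0 0 0 -1" --pt "-0.0162 0.1106 0.006 0 0 0 -1" --pt "-0.0162 0.1106 0.002 0 0 0 -1" --pt "-0.0162 0.1106 0 0 0 0 -1" --pt "-0.0162 0.1106 -0.002 0 0 0 -1" --pt "-0.0162 0.1106 -0.002 0 0 0 -1"

```text
time_s: 15.2
ee_pos: [561.0, -73.3, 91.1]
ee_rot: [180.0, -0.0, 9.7]
force: [-0.1, -0.4, -0.1]
gripper_width: 0.4
gripper_force: 0.2
```

Call:
send_rows --pt "0 0 -0.002 0 0 0 -1" --pt "0 0 -0.004 0 0 0 -1" --pt "0 0 -0.004 0 0 0 -1"

```text
time_s: 15.58
ee_pos: [561.0, -73.2, 89.2]
ee_rot: [180.0, -0.0, 9.8]
force: [-1.0, -2.1, 2.8]
gripper_width: 0.4
gripper_force: 1.8
```

Call:
send_rows --pt "0 0 0.03 0 0 0 -1" --pt "0.0162 -0.1106 0.03 0 0 0 -1" --pt "0.0162 -0.1106 0.03 0 0 0 -1" --pt "0.0162 -0.1106 0.012 0 0 0 -1" --pt "0.0162 -0.1106 0.006 0 0 0 -1" --pt "0.0162 -0.1106 0.004 0 0 0 -1" --pt "0.0162 -0.1106 0.002 0 0 0 -1" --pt "0.0162 -0.1106 0.002 0 0 0 -1"

```text
time_s: 16.58
ee_pos: [569.0, -127.9, 90.1]
ee_rot: [180.0, -0.0, 9.8]
force: [0.2, -0.2, -0.1]
gripper_width: 0.6
gripper_force: 0.0
```

Call:
send_rows --pt "0 0 -0.002 0 0 0 -1" --pt "0 0 -0.002 0 0 0 -1"

```text
time_s: 16.82
ee_pos: [569.1, -128.1, 89.7]
ee_rot: [180.0, -0.0, 9.7]
force: [-1.3, 1.3, 5.4]
gripper_width: 0.3
gripper_force: 2.5
```

Call:
send_rows --pt "0 0 -0.002 0 0 0 -1" --pt "0 0 -0.002 0 0 0 -1"

```text
time_s: 17.08
ee_pos: [569.1, -128.2, 89.1]
ee_rot: [180.0, -0.1, 9.7]
force: [-1.6, 1.3, 7.1]
gripper_width: 0.2
gripper_force: 3.8
```

Call:
send_rows --pt "0 0 -0.002 0 0 0 -1" --pt "0 0 -0.002 0 0 0 -1"

```text
time_s: 17.32
ee_pos: [569.2, -128.3, 89.1]
ee_rot: [180.0, -0.1, 9.7]
force: [-3.1, 2.4, 13.4]
gripper_width: 0.7
gripper_force: 6.3
```

R bears. I build up to about 22 N.

Call:
send_rows --pt "0 0 -0.002 0 0 0 -1" --pt "0 0 -0.002 0 0 0 -1" --pt "0 0 -0.002 0 0 0 -1"

```text
time_s: 17.7
ee_pos: [569.2, -128.3, 89.0]
ee_rot: [179.9, -0.1, 9.7]
force: [-5.7, 1.8, 16.8]
gripper_width: 0.4
gripper_force: 8.7
```

Call:
send_rows --pt "0 0 -0.001 0 0 0 -1" --pt "0 0 -0.001 0 0 0 -1" --pt "0 0 -0.001 0 0 0 -1"

```text
time_s: 18.08
ee_pos: [569.2, -128.3, 89.0]
ee_rot: [179.9, -0.1, 9.7]
force: [-5.7, 1.9, 19.8]
gripper_width: 0.5
gripper_force: 10.0
```

Call:
send_rows --pt "0 0 0.004 0 0 0 -1" --pt "0 0 0.03 0 0 0 -1" --pt "-0.0162 0.1106 0.03 0 0 0 -1" --pt "-0.0162 0.1106 0.03 0 0 0 -1" --pt "-0.0162 0.1106 0.016 0 0 0 -1" --pt "-0.0162 0.1106 0.01 0 0 0 -1" --pt "-0.0162 0.1106 0.008 0 0 0 -1" --pt "-0.0162 0.1106 0.006 0 0 0 -1" --pt "-0.0162 0.1106 0.004 0 0 0 -1" --pt "-0.0162 0.1106 0.004 0 0 0 -1"

```text
time_s: 19.32
ee_pos: [560.5, -73.7, 89.1]
ee_rot: [180.0, 0.0, 9.7]
force: [-4.3, -0.7, 10.9]
gripper_width: 0.7
gripper_force: 5.3
```

Call:
send_rows --pt "0 0 -0.002 0 0 0 -1" --pt "0 0 -0.002 0 0 0 -1"

```text
time_s: 19.58
ee_pos: [560.6, -73.6, 89.0]
ee_rot: [180.0, -0.0, 9.7]
force: [-6.1, -0.1, 15.9]
gripper_width: 0.3
gripper_force: 8.0
```

Call:
send_rows --pt "0 0 -0.002 0 0 0 -1" --pt "0 0 -0.002 0 0 0 -1" --pt "0 0 -0.002 0 0 0 -1"

```text
time_s: 19.95
ee_pos: [560.6, -73.6, 88.9]
ee_rot: [179.9, -0.1, 9.7]
force: [-7.5, 0.0, 21.5]
gripper_width: 0.6
gripper_force: 10.6
```

Call:
send_rows --pt "0 0 -0.001 0 0 0 -1" --pt "0 0 -0.001 0 0 0 -1" --pt "0 0 -0.001 0 0 0 -1"

```text
time_s: 20.32
ee_pos: [560.6, -73.6, 88.9]
ee_rot: [179.9, -0.1, 9.7]
force: [-7.6, 0.4, 24.4]
gripper_width: 0.4
gripper_force: 12.0
```

One more press on R, since it may have rocked.

Call:
send_rows --pt "0 0 0.005 0 0 0 -1" --pt "0 0 0.03 0 0 0 -1" --pt "0.0162 -0.1106 0.03 0 0 0 -1" --pt "0.0162 -0.1106 0.03 0 0 0 -1" --pt "0.0162 -0.1106 0.016 0 0 0 -1" --pt "0.0162 -0.1106 0.01 0 0 0 -1" --pt "0.0162 -0.1106 0.008 0 0 0 -1" --pt "0.0162 -0.1106 0.006 0 0 0 -1" --pt "0.0162 -0.1106 0.004 0 0 0 -1" --pt "0.0162 -0.1106 0.002 0 0 0 -1" --pt "0.0162 -0.1106 0.002 0 0 0 -1"

```text
time_s: 21.7
ee_pos: [568.3, -127.5, 89.0]
ee_rot: [180.0, -0.0, 9.8]
force: [-7.2, 1.1, 18.7]
gripper_width: 0.4
gripper_force: 9.3
```

Call:
send_rows --pt "0 0 -0.002 0 0 0 -1" --pt "0 0 -0.003 0 0 0 -1" --pt "0 0 -0.003 0 0 0 -1"

```text
time_s: 22.08
ee_pos: [568.4, -127.5, 88.8]
ee_rot: [180.0, -0.0, 9.8]
force: [-10.3, 2.1, 26.9]
gripper_width: 0.5
gripper_force: 13.1
```

Call:
send_rows --pt "0 0 0.005 0 0 0 -1" --pt "0 0 0.1 0 0 0 -1" --pt "-0.1 -0.2 0.24 0 0 0 -1" --pt "-0.3 -0.5 0.24 0 0 0 -1" --pt "-0.3 -0.5 0.24 0 0 0 -1" --pt "-0.3 -0.5 0.24 0 0 0 -1" --pt "-0.3 -0.5 0.24 0 0 0 -1" --pt "-0.3 -0.5 0.24 0 0 0 -1" --pt "-0.3 -0.5 0.24 0 0 0 -1"

```text
time_s: 23.2
ee_pos: [419.1, -377.4, 204.1]
ee_rot: [-179.9, 0.0, 9.8]
force: [0.5, -0.2, 0.2]
gripper_width: 0.5
gripper_force: 0.0
```

```bash
python3 bar.py pics/c8.png
```

```text
tcp vise [-189.8 -247.4] [ 419.5 -376.8  204. ] [ 0.5 -0.2  0.2]
top -1 39 [42.9 50.9 60.5]
top 1 41 [42.5 50.9 60.6]
top z -1 135 88.1
top z 1 136 88.6
scene -1 50 [42.2 48.3 58.4]
scene 1 22 [49.3 53.4 57.6]
scene z -1 123 87.0
scene z 1 120 87.2
```

View pics/c8.png

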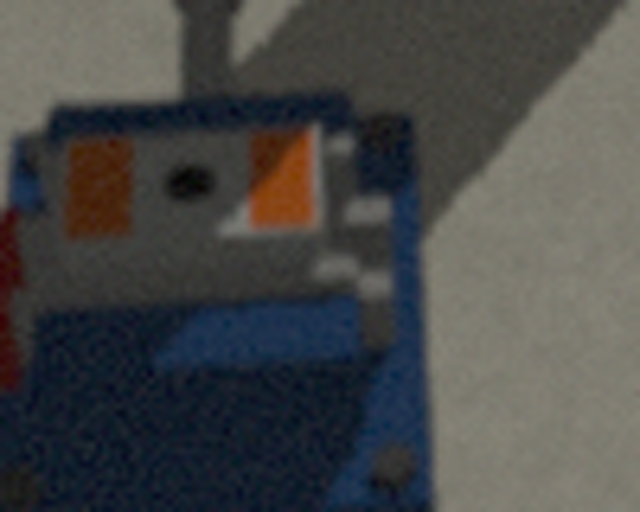

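The picture shows the block low and level, with patches at (100,185) and (285,185). Both bar ends at (370,210) and (375,280) are even and home.

```bash
python3 -c "
from workcell import env
print(env.job_done())"
```

```text
the job is handed in; nothing more can be done
None
```

I slid the crept parallel back to the red stop and pressed the block level onto both parallels (about 24 N and 27 N on its ends, both stopping at about 89 mm). The job is handed in; I did not try sliding the parallels afterwards to check they are tight.

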